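Set out the bench for pipetting

TASK

Set out the bench for pipetting. Put the white trough on the sloping deck of the tilt stand, open side up, in the middle, with a long side resting along the raised cleat at the low edge; stand the amber bottle centred on the coaster to the left of the stand and the black-lidded jar centred on the coaster to its right (left and right as the robot sees them when it faces the stand), and lay the flat aluminium tin, right way up, centred on top of the jar's lid. Keep bottle, jar and tin from tipping over and leave the beaker, tip box and tube rack where they are.

Things in the scene. Friction and masses are not known exactly. Their poses are not given: they have to be found in the camera images.
- bottle: Loose amber glass bottle with a paper label and black cap: round body 56 mm diameter, straight up to 60 mm, shoulder and neck, cap 32 mm diameter from 78 to 96 mm height (the top). Origin at the centre of its underside, z up. About 0.2 kg. Starts standing on the blue mat.
- jar: Loose squat white jar with a flat black lid: body 58 mm diameter and 50 mm high, lid 62 mm diameter from 50 to 64 mm height (the flat top). Origin at the centre of its underside, z up. About 0.15 kg. Starts standing on the blue mat.
- tin: Loose flat closed aluminium tin, a disc 60 mm diameter (its lower 10 mm: 58 mm) and 18 mm high. Origin at the centre of its underside, z up. About 0.05 kg. Starts lying on the blue mat.
- trough: Loose small white open-topped plastic trough, 44 mm (its x) by 64 mm (its y, the long way) by 30 mm high, walls 3 mm; alike when turned half round. Origin at the centre of its underside, z up. About 0.05 kg. Starts on the blue mat. It can be gripped over its outside either way.
- deck: Plywood deck of the fixed grey tilt stand: 100 mm up the slope, 120 mm wide, slope 18 degrees, low edge towards the robot with a dark cleat 8 mm high and thick. Origin on its surface at mid-width, 22 mm up from the cleat's inner face (trough's centre when touching it), 34 mm above the bench; the high edge is 55 mm up. x up the slope away from the robot, y left along the cleat, z square out of it.
- coaster_left: Fixed round cork coaster, 84 mm diameter, 4 mm thick, on the bench to the left (+y) of the stand. Origin at the centre of its underside, on the bench.
- coaster_right: Fixed round cork coaster, 84 mm diameter, 4 mm thick, on the bench to the right (-y) of the stand. Origin at the centre of its underside, on the bench.
- beaker: Bystander: empty glass beaker, about 68 mm diameter, 85 mm high, origin at the centre of its underside. Not to be moved.
- tip_box: Bystander: black pipette-tip box with a clear lid, 70 by 100 mm, 58 mm high, origin at the centre of its underside. Not to be moved.
- tube_rack: Bystander: white rack with six capped tubes, 60 by 95 mm, 82 mm high, origin at the centre of its underside. Not to be moved. (The four goods start on a fixed blue mat 3 mm thick, which is not listed, beside the stand: either to the robot's left or to its right. The bench is at z = 0.)
There are look-alikes about, which are no part of the job. What is shaped like the trough but brown or purple is not meant.

How it is judged:
By the outcome, as a careful person would: the job done as asked, in the order asked, and still so for the second after the job is handed in, with the robot touching nothing.
It also fails if it takes over 115 s, if anything falls off the work surface, if the arm or the gripper's body presses on something with over 40 N, if the wrist force passes 120 N, or if a joint passes its speed limit or range.

ROBOT

A 6-joint arm with a two-finger parallel gripper is mounted at the origin on the work surface. World frame = base frame: x ahead of the robot, y to its left, z up, the work surface at z = 0. Lengths are in m, angles in rad, forces in N, time in s.
With the tool pointing down it reaches from about 0.4 to 0.825 m from the base axis. Payload 7 kg.
Tool frame: the origin (TCP) lies at the centre of the arm's flange, where the gripper is bolted on; the fingertips stand 178 mm ahead of it and the grasp point (between the pads) lies 159 mm ahead of it; z points along the fingers, y is the direction in which the jaws open and shut (so a half turn about z gives the same grasp; the last joint's range is limited). The gripper opens to 88 mm and grips with 3 to 60 N. Pads are 19 mm wide; open, the fingers measure 130 mm over their backs; the gripper's body (78 mm by 193 mm) begins 47 mm behind the grasp point.
Start: joints at [1.607, 0.359, 0.012, 0, -1.224, -0.288], TCP at [0.168, 0.654, 0.405] pointing down, gripper open.
Joint ranges: [-3.07, 3.07], [-1.43, 2.12], [-1.02, 1.25], [-3.03, 1.67], [-3.05, -0], [-3.03, 3.03]. Speed limits (rad/s): [2.39, 2.39, 3.01, 3.14, 3.14, 3.14].

INTERFACE

Orientations are given as [roll, pitch, yaw] about the fixed x, y, z axes, in that order (R = Rz(yaw) Ry(pitch) Rx(roll)).
In Python, from station import arm gives the robot as it stands.
- The arm moves only by the shell command python3 -m handwheel 'ROWS' [OPENING] [FORCE]. ROWS is JSON, a list of rows, each a list of 4 numbers: the shift along the world's x, y, z in cm, then the turn about the world's z in rad. In form: [[dx, dy, dz, yaw], ...]. A call has 1 to 20 rows; each row shifts and turns the commanded pose from where the row before left it; what a row does not reach is not made up. A row lasts 1/10 s, in which the tool goes at most 50 mm and 8.59 degrees, less where a joint would pass 70% of its speed; a pose out of reach is approached as far as the arm can. A call is refused whole if a number of a shift passes 5 or a number of a turn 0.15, either way. A call with a gripper value outside its range is refused whole. OPENING is the closure, from 0 (fully open) to 1 (shut), set as the call begins (- or left out, the last holds). The fingers move at their own pace and stop on an object; FORCE is the grip in N (left out, the last holds). Time passes only in rows, so rows that do not move let the fingers close. It gives the time, the measured TCP pose, the force and the opening at its end, in the units of the state.
- arm.get_state(): the state, without advancing time (a new reading comes with each control period).
- arm.grab_frame(name): name is "scene" or "top" or "wrist"; returns a dict with "image" (400x640x3 uint8, red, green, blue), "depth" (400x640 float32, m along the optical axis (not along the pixel's ray), 0 where there is no reading), "vfov" (degrees; the focal length in pixels is half the picture's height over the tangent of half this angle, whatever the lens; pixels are square), "cx", "cy" (the principal point, pixels), "k1" (the pictures are not rectified: a ray, as slopes to the right and down, at radius r is drawn at 1 + k1 r^2 times it, then the intrinsics apply), "rvec" (rotation vector, rad) and "tvec" (3), from world to camera coordinates, as OpenCV has them. Camera axes: x right, y down, z forward; pixel columns grow to the right and rows downward; lengths in m; the calibration is good to about 2 mm. A picture is of the moment at which its call begins.
- arm.job_done(): hands the job in, once; it reports no verdict.
The state is a dict: "t": time; "q": joint angles; "qd": joint speeds; "joint_efforts": joint torques, N m; "eef_pos": TCP position; "ee_rot": TCP orientation; "force": force on the tool from outside, world axes, zero at the start; "moment": the same for the moment, N m; "width": finger opening in m.
Only numpy, scipy, OpenCV 4.12 (cv2) and the standard library are available. Lean on these libraries where they do the work, as an engineer would, in place of code of your own. Each camera call takes 0.05 s, during which the arm holds its last target.

## Working session

There is one attempt and no reset: what is moved stays moved. The work goes in short steps, Python scripts to look and compute and a shell command to move; the robot and the scene stay as the last step left them, time stands still between calls to the robot, and variables do not carry over. Pictures are saved under pics/ and viewed, and the job is handed in when it is done.

```bash
ls; mkdir -p pics
cat > h.py <<'E'
import numpy as np, cv2
from station import arm
def snap(n,fn):
    f=arm.grab_frame(n); cv2.imwrite('pics/'+fn+'.png',cv2.cvtColor(f['image'],cv2.COLOR_RGB2BGR))
    np.savez('pics/'+fn+'.npz',**{k:np.asarray(v) for k,v in f.items()}); return f
def load(fn): return dict(np.load('pics/'+fn+'.npz'))
def cloud(f):
    im=f['depth'];h,w=im.shape;fl=h/2/np.tan(np.radians(float(f['vfov']))/2)
    K=np.array([[fl,0,float(f['cx'])],[0,fl,float(f['cy'])],[0,0,1]])
    u,v=np.meshgrid(np.arange(w),np.arange(h))
    p=cv2.undistortPoints(np.stack([u,v],-1).reshape(-1,1,2).astype(np.float64),K,np.array([float(f['k1']),0,0,0])).reshape(h,w,2)
    d=im.astype(float)
    P=np.dstack([p[...,0]*d,p[...,1]*d,d])
    R=cv2.Rodrigues(np.array(f['rvec'],float))[0]
    W=(P-np.array(f['tvec'],float).ravel())@R
    W[d==0]=np.nan
    return W
E
python3 - <<'E'
from h import *
print(arm.get_state())
for n in('scene','top','wrist'):
    f=snap(n,n+'0'); print(n,f['vfov'],f['k1'],f['tvec'])
E
```

```text
pics
{'t': 0.0, 'q': array([ 1.60708757e+00,  3.59372805e-01,  1.11032117e-02, -3.61422006e-04,
       -1.22410886e+00, -2.88105944e-01]), 'qd': array([ 0.00051707,  0.00018715, -0.00047423, -0.00117138,  0.00058777,
        0.0001549 ]), 'joint_efforts': array([ 9.10825838e-04, -5.82715559e+01,  2.93052864e+01,  6.99683726e+00,
        6.99693774e-03, -1.61065159e-04]), 'eef_pos': array([0.1681304 , 0.65353328, 0.40374884]), 'ee_rot': array([ 3.13997919e+00, -1.23824373e-04, -2.51937671e-01]), 'force': array([-0.19873749, -0.04711693,  0.03279641]), 'moment': array([-0.00866978,  0.08463522,  0.00742073]), 'width': 0.08730435131174363}
scene 42.169031127726775 -0.015461016931434736 [ 0.45128429 -0.11128448  2.07265458]
top 53.29767524707448 -0.02360259581202319 [-0.01983721  0.49607017  1.18232044]
wrist 58.89729833691084 -0.07610066278085482 [ 0.67409872 -0.03760071  0.39156051]
```

View pics/top0.png

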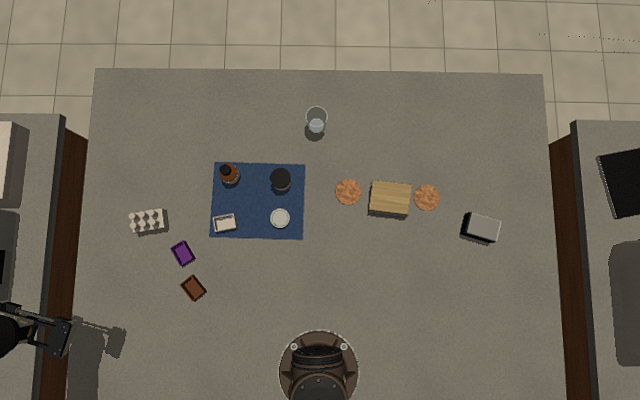

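View pics/scene0.png

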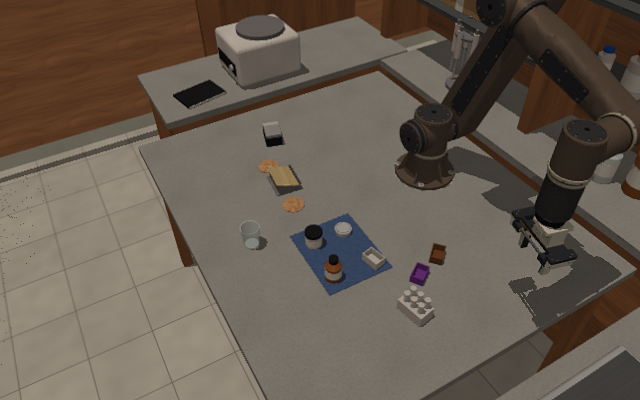

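View pics/wrist0.png

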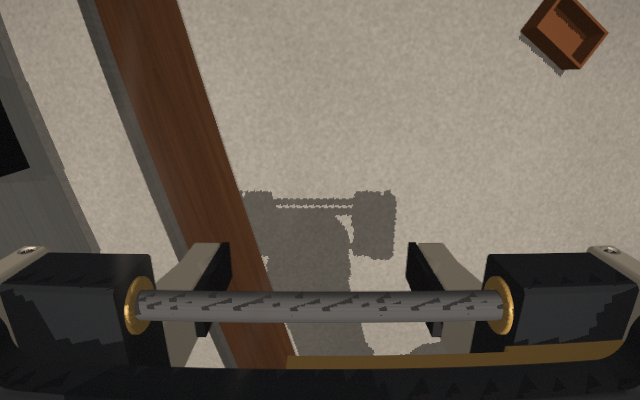

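The top view is up = +x, left = +y. On the mat are the bottle (229,174), jar (281,180), tin (280,218) and white trough (225,223). The trough-shaped candidates are white (225,223), purple (183,253) and brown (194,288); only the white one on the mat fits. Coasters are at (349,192) left and (427,197) right, with the deck at (390,198). Next I'll measure these and check the crop.

Run:
```python
from h import *
f=load('top0');W=cloud(f);im=f['image']
c=cv2.cvtColor(im[145:305,120:320],cv2.COLOR_RGB2BGR);cv2.imwrite('pics/c1.png',cv2.resize(c,None,fx=4,fy=4,interpolation=cv2.INTER_NEAREST)[:600])
c=cv2.cvtColor(im[160:240,320:450],cv2.COLOR_RGB2BGR);cv2.imwrite('pics/c2.png',cv2.resize(c,None,fx=6,fy=6,interpolation=cv2.INTER_NEAREST))
def obj(n,u0,v0,u1,v1,zlo,zhi):
    P=W[v0:v1,u0:u1].reshape(-1,3);P=P[(P[:,2]>zlo)&(P[:,2]<zhi)]
    (cx,cy),(a,b),an=cv2.minAreaRect((P[:,:2]*1000).astype(np.float32)); (ex,ey),r=cv2.minEnclosingCircle((P[:,:2]*1000).astype(np.float32))
    print(n,len(P),'mean',P.mean(0).round(4),'rect',round(cx,1),round(cy,1),round(a,1),round(b,1),round(an,1),'circ',round(ex,1),round(ey,1),round(r,1),'zmed',np.median(P[:,2]).round(4))
obj('cap',212,158,245,192,.09,.11)
obj('jar',262,162,300,198,.06,.075)
obj('tin',262,202,298,236,.016,.028)
obj('trough',208,208,242,236,.026,.04)
obj('purple',165,235,200,270,.02,.04)
obj('brown',175,270,210,305,.02,.04)
obj('deck',365,175,415,220,.012,.08)
obj('beaker',300,100,332,140,.06,.1)
obj('tip',455,205,505,245,.045,.07)
obj('rack',125,200,172,240,.06,.1)
obj('bench',330,230,400,280,-.02,.02)
obj('mat',235,190,260,205,-.02,.02)
hsv=cv2.cvtColor(im,cv2.COLOR_RGB2HSV)
for n,(u0,v0,u1,v1) in dict(cl=(330,172,368,212),cr=(411,178,446,216)).items():
    s=hsv[v0:v1,u0:u1]; m=(s[...,1]>105)&(s[...,0]<18)
    m&=W[v0:v1,u0:u1,2]<.012
    P=W[v0:v1,u0:u1][m];e=cv2.minEnclosingCircle((P[:,:2]*1000).astype(np.float32));print(n,len(P),P.mean(0).round(4),e,np.median(P[:,2]))
# deck
s=W[178:216,368:412].reshape(-1,3);s=s[s[:,2]>.02]
A=np.c_[s[:,:2],np.ones(len(s))];k=np.linalg.lstsq(A,s[:,2],rcond=None)[0]
for _ in range(5):
    r=abs(A@k-s[:,2])<.003;k=np.linalg.lstsq(A[r],s[r,2],rcond=None)[0]
print('deck plane',k,np.degrees(np.arctan(np.hypot(*k[:2]))),'dir',np.degrees(np.arctan2(k[1],k[0])),r.sum(),len(r))
g=s[r];print(cv2.minAreaRect((g[:,:2]*1000).astype(np.float32)),g.min(0),g.max(0))
```

```text
cap 93 mean [0.5873 0.2783 0.0983] rect 587.7 278.2 28.6 29.5 4.9 circ 587.6 279.3 16.4 zmed 0.0979
jar 326 mean [0.5709 0.119  0.0662] rect 570.6 119.1 60.9 59.3 54.8 circ 571.4 119.1 31.0 zmed 0.0664
tin 285 mean [0.4542 0.1213 0.0207] rect 454.3 121.3 56.1 55.8 0.1 circ 454.2 122.0 29.8 zmed 0.0208
trough 88 mean [0.4381 0.2908 0.0318] rect 438.1 289.5 44.8 64.5 11.2 circ 438.1 289.6 37.1 zmed 0.0322
purple 123 mean [0.3482 0.4174 0.0282] rect 348.2 416.8 65.6 47.0 34.1 circ 348.2 417.6 38.9 zmed 0.0287
brown 127 mean [0.2434 0.3803 0.0278] rect 243.2 380.0 64.5 46.1 39.9 circ 243.2 380.8 38.9 zmed 0.0285
deck 1259 mean [ 0.5152 -0.2147  0.0399] rect 515.0 -215.4 118.0 99.3 83.1 circ 514.4 -214.1 75.5 zmed 0.0393
beaker 174 mean [0.7621 0.0119 0.0769] rect 757.7 11.2 64.3 67.6 89.9 circ 757.8 11.8 34.5 zmed 0.0787
tip 707 mean [ 0.4284 -0.4937  0.0568] rect 429.0 -495.9 99.1 66.7 75.4 circ 427.2 -495.0 57.0 zmed 0.0572
rack 267 mean [0.4421 0.5169 0.0783] rect 441.9 519.4 45.5 76.1 10.0 circ 441.6 518.8 40.0 zmed 0.0801
bench 3491 mean [ 0.3447 -0.1406 -0.0007] rect 345.3 -141.7 151.6 216.9 0.2 circ 345.2 -141.5 131.9 zmed -0.0007
mat 375 mean [0.5218 0.228  0.0025] rect 522.0 228.3 77.9 46.0 90.0 circ 522.1 228.4 44.9 zmed 0.0026
cl 529 [ 0.5423 -0.0892  0.0033] ((543.0145874023438, -89.31250762939453), 41.45610809326172) 0.0034223700523502722
cr 514 [ 0.5255 -0.3376  0.0034] ((525.3438110351562, -337.9627685546875), 42.84259033203125) 0.0033616830624583517
deck plane [ 0.3150646  -0.04209659 -0.13200384] 17.633611702728825 dir -7.610362351005077 859 1251
((517.9628295898438, -215.09466552734375), (117.49124145507812, 90.01750183105469), 83.97666931152344) [ 0.46823114 -0.27776361  0.02405239] [ 0.56650282 -0.15235269  0.05629277]
```

View pics/c1.png

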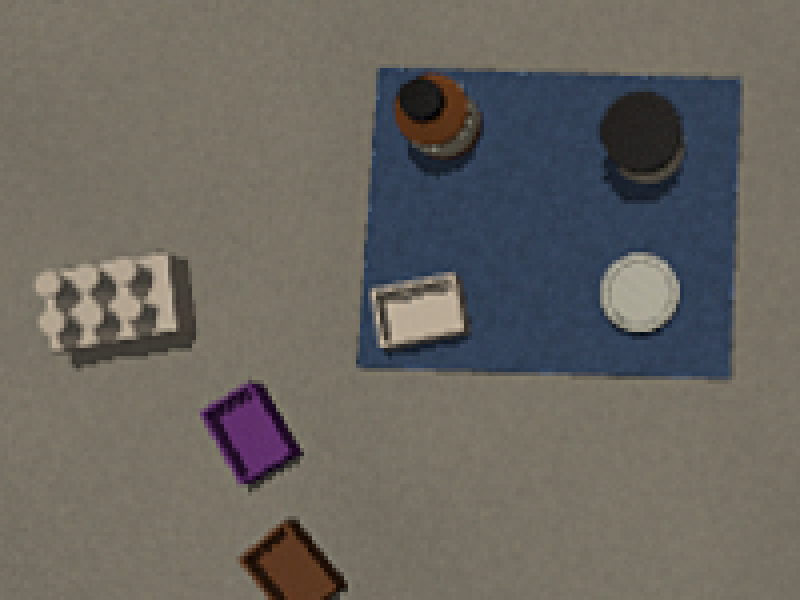

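View pics/c2.png

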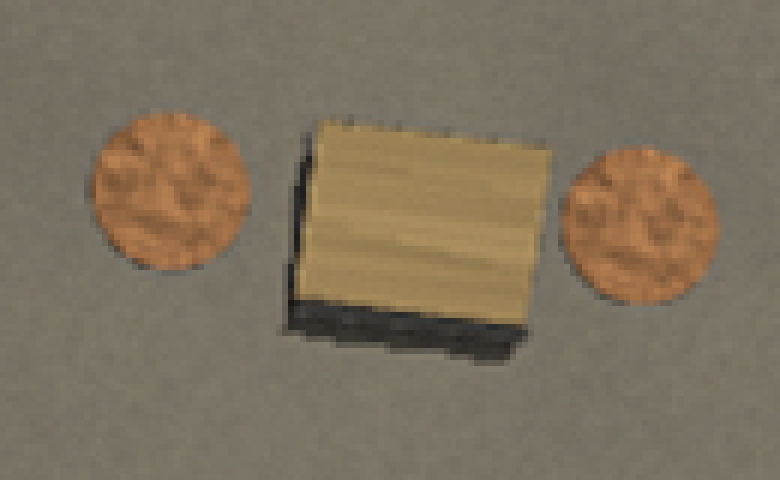

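The enlarged crop confirms that the white trough on the mat, at crop (420,310), is the one meant. Purple and brown lie off the mat. The measured heights match the sizes given. Next I'll go and look closer at the stand with the wrist camera, so I need that camera's offset.

Run:
```python
from h import *
f=load('wrist0');R=cv2.Rodrigues(f['rvec'])[0];C=-R.T@f['tvec'].ravel();print('cam',C,'axes',R.round(3).tolist())
T=np.array([.1681,.6535,.4037]);c,s=np.cos(-.252),np.sin(-.252)
Rt=np.array([[c,s,0],[s,-c,0],[0,0,-1]]);print('cam in tool',Rt.T@(C-T),(R@Rt).round(3).tolist())
W=cloud(f)
for u,v in((320,100),(320,200),(320,20),(100,100),(540,100),(320,240)):print(u,v,W[v,u].round(3),(Rt.T@(W[v,u]-T)).round(3))
```

```text
cam [0.2489124  0.63272864 0.38319657] axes [[-0.25, -0.968, 0.002], [-0.923, 0.239, 0.303], [-0.294, 0.074, -0.953]]
cam in tool [ 8.34391532e-02 -3.45611575e-05  2.05034335e-02] [[-0.001, 1.0, -0.002], [-0.953, -0.001, -0.303], [-0.303, 0.002, 0.953]]
320 100 [ 0.234  0.634 -0.001] [0.069 0.002 0.405]
320 200 [ 0.127  0.661 -0.001] [-0.042  0.002  0.405]
320 20 [ 0.31   0.614 -0.001] [0.147 0.002 0.404]
100 100 [ 0.297  0.865 -0.003] [ 0.072 -0.237  0.407]
540 100 [ 0.178  0.401 -0.002] [0.072 0.242 0.406]
320 240 [ 0.079  0.674 -0.001] [-0.091  0.002  0.405]
```

```bash
python3 -m handwheel '[[4,-2.5,0,0],[4,-2.5,0,0],[4,-2.5,0,0],[3,-4,0,0.08],[2,-4.5,0,0.08],[1,-4.9,0,0],[0,-4.9,0,0],[0,-4.9,0,0],[0,-4.9,0,0],[0,-4.9,0,0],[0,-4.9,0,0],[0,-4.9,0,0],[0,-4.9,0,0],[0,-4.9,0,0],[0,-4.9,0,0],[0,-4.9,0,0],[0,-4.9,0,0],[0,-4.9,0,0],[0,0,0,0],[0,0,0,0]]'
```

```text
t: 2.15
eef_pos: [0.3475, -0.145, 0.4044]
ee_rot: [-3.142, 0.001, -0.098]
force: [-0.6, -0.5, 1.3]
width: 0.0878
```

```bash
python3 -m handwheel '[[4,-3.5,0,0],[4,-3.5,0,0],[0,0,0,0],[0,0,0,0]]'
python3 - <<'E'
from h import *
f=snap('wrist','w1')
E
```

```text
t: 2.55
eef_pos: [0.4245, -0.2081, 0.4035]
ee_rot: [-3.141, 0.003, -0.091]
force: [-0.2, 0.3, -0.4]
width: 0.087
```

View pics/w1.png

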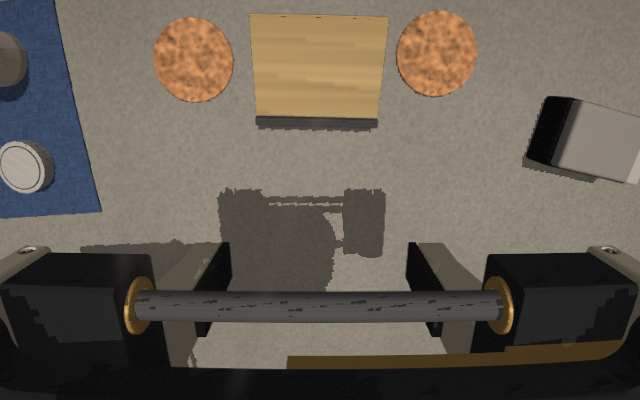

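The wrist view shows the whole deck (318,65), the cleat at row about 122, and both coasters at (193,60) and (437,53).

Run:
```python
from h import *
f=load('w1');W=cloud(f);im=f['image'];hsv=cv2.cvtColor(im,cv2.COLOR_RGB2HSV)
for n,(u0,v0,u1,v1) in dict(cl=(145,8,240,110),cr=(392,4,485,104)).items():
    s=hsv[v0:v1,u0:u1]; m=(s[...,1]>105)&(s[...,0]<18)&(W[v0:v1,u0:u1,2]<.012)
    P=W[v0:v1,u0:u1][m];e=cv2.minEnclosingCircle((P[:,:2]*1000).astype(np.float32));print(n,len(P),P.mean(0).round(4),e,np.median(P[:,2]))
m=np.zeros(W.shape[:2],bool);m[20:114,255:382]=1
s=W[m];A=np.c_[s[:,:2],np.ones(len(s))];k=np.linalg.lstsq(A,s[:,2],rcond=None)[0]
for _ in range(8):
    r=abs(A@k-s[:,2])<.002;k=np.linalg.lstsq(A[r],s[r,2],rcond=None)[0]
print('plane',k,np.degrees(np.arctan(np.hypot(*k[:2]))),np.degrees(np.arctan2(k[1],k[0])),r.mean())
w=(hsv[...,1]>60)&(hsv[...,2]>90)&(hsv[...,0]>12)&(hsv[...,0]<25);w[:, :245]=0;w[:,392:]=0;w[125:]=0
w&=(abs(W[...,:2]@k[:2]+k[2]-W[...,2])<.004)
P=W[w];print('wood rect',cv2.minAreaRect((P[:,:2]*1000).astype(np.float32)),P[:,2].min(),P[:,2].max())
# cleat points: above plane
h=W[...,2]-(W[...,:2]@k[:2]+k[2])
c=np.zeros_like(w);c[108:130,250:385]=1
c&=(h>.004)&(h<.012)&(W[...,2]>.01)
Q=W[c];print('cleat',len(Q),Q.mean(0),cv2.minAreaRect((Q[:,:2]*1000).astype(np.float32)),np.median(h[c]))
print('edges rows 118:', [ (v,W[v,318].round(4),h[v,318].round(4)) for v in range(108,132,2)])
```

```text
cl 5298 [ 0.5451 -0.0908  0.0032] ((544.1737670898438, -90.05562591552734), 41.98078918457031) 0.003229544682553563
cr 5389 [ 0.5284 -0.338   0.0034] ((527.757080078125, -339.050048828125), 42.22093963623047) 0.0034063698988275456
 ** On entry to DLASCL parameter number  4 had an illegal value
 ** On entry to DLASCL parameter number  4 had an illegal valueTraceback (most recent call last):
  File "<stdin>", line 7, in <module>
    x, resids, rank, s = _umath_linalg.lstsq(a, b, rcond,
                         ~~~~~~~~~~~~~~~~~~~^^^^^^^^^^^^^
                                             signature=signature)
                                             ^^^^^^^^^^^^^^^^^^^^
    raise LinAlgError("SVD did not converge in Linear Least Squares")
numpy.linalg.LinAlgError: SVD did not converge in Linear Least Squares
```

Run:
```python
from h import *
f=load('w1');W=cloud(f);im=f['image'];hsv=cv2.cvtColor(im,cv2.COLOR_RGB2HSV)
m=np.zeros(W.shape[:2],bool);m[20:114,255:382]=1;m&=np.isfinite(W[...,2])
s=W[m];A=np.c_[s[:,:2],np.ones(len(s))];k=np.linalg.lstsq(A,s[:,2],rcond=None)[0]
for _ in range(8):
    r=abs(A@k-s[:,2])<.002;k=np.linalg.lstsq(A[r],s[r,2],rcond=None)[0]
print('plane',k,np.degrees(np.arctan(np.hypot(*k[:2]))),np.degrees(np.arctan2(k[1],k[0])),r.mean())
w=(hsv[...,1]>60)&(hsv[...,2]>90)&(hsv[...,0]>12)&(hsv[...,0]<25);w[:, :245]=0;w[:,392:]=0;w[125:]=0
w&=(abs(W[...,:2]@k[:2]+k[2]-W[...,2])<.004)
P=W[w];print('wood rect',cv2.minAreaRect((P[:,:2]*1000).astype(np.float32)),P[:,2].min(),P[:,2].max())
h=W[...,2]-(W[...,:2]@k[:2]+k[2])
c=np.zeros_like(w);c[108:130,250:385]=1
c&=(h>.004)&(h<.012)&(W[...,2]>.01)
Q=W[c];print('cleat',len(Q),Q.mean(0),cv2.minAreaRect((Q[:,:2]*1000).astype(np.float32)),np.median(h[c]))
for v in range(108,132,2): print(v,W[v,318].round(4),h[v,318].round(4))
```

```text
plane [ 0.32222104 -0.03816678 -0.13575385] 17.9768771196886 -6.755156349456003 0.9798098763354925
wood rect ((521.974609375, -216.33938598632812), (120.59589385986328, 89.84000396728516), 83.40950775146484) 0.024633110831223125 0.05660416349221591
cleat 1041 [ 0.4729799  -0.21008149  0.03256967] ((472.8157958984375, -210.8861541748047), (120.70881652832031, 9.361841201782227), 83.09447479248047) 0.008148925651094159
108 [ 0.4857 -0.2135  0.0293] 0.0004
110 [ 0.4838 -0.2133  0.0289] 0.0006
112 [ 0.4818 -0.2132  0.0282] 0.0006
114 [ 0.4798 -0.213   0.027 ] 0.0
116 [ 0.4777 -0.2128  0.0251] -0.0012
118 [ 0.4762 -0.2126  0.0302] 0.0043
120 [ 0.4746 -0.2125  0.0334] 0.0081
122 [ 0.4725 -0.2123  0.0314] 0.0068
124 [ 0.4706 -0.2121  0.0312] 0.0072
126 [ 4.652e-01 -2.116e-01  4.000e-04] -0.0218
128 [ 0.4629 -0.2114 -0.0009] -0.0224
130 [ 0.4608 -0.2112 -0.0013] -0.0221
```

The deck fits at slope 17.98° with yaw -0.118, and the origin is at about (0.501, -0.214, 0.034), which agrees with the sizes given. The coasters are at (0.5444, -0.0903) and (0.528, -0.3387). Next I'll look at the mat close up.

```bash
python3 -m handwheel '[[-1,4.9,0,0.1],[-1,4.9,0,0.1],[-1,4.9,0,0.08],[-1,4.9,0,0],[-1,4.9,0,0],[0,4.9,0,0],[0,4.9,0,0],[0,4.9,0,0],[0,4,0,0],[0,0,0,0],[0,0,0,0],[0,0,0,0]]'
python3 - <<'E'
from h import *
f=snap('wrist','w2');W=cloud(f)
P=W.reshape(-1,3)
def rep(n,x,y,rad,zlo,zhi):
    m=(np.hypot(P[:,0]-x,P[:,1]-y)<rad)&(P[:,2]>zlo)&(P[:,2]<zhi);q=(P[m][:,:2]*1000).astype(np.float32)
    if len(q)<10: return print(n,'none')
    print(n,len(q),P[m].mean(0).round(4),cv2.minAreaRect(q),cv2.minEnclosingCircle(q),np.median(P[m][:,2]))
rep('trough',.438,.29,.06,.026,.04);rep('tin',.454,.121,.05,.016,.028);rep('jar',.571,.119,.05,.06,.075);rep('cap',.588,.279,.04,.09,.11)
print(arm.get_state()['eef_pos'],arm.get_state()['ee_rot'])
E
```

```text
t: 3.8
eef_pos: [0.3723, 0.2224, 0.405]
ee_rot: [-3.141, -0.0, 0.19]
force: [0.8, -1.2, -0.5]
width: 0.088
trough 812 [0.4411 0.2917 0.0318] ((440.5924377441406, 290.3631286621094), (44.25962829589844, 64.59559631347656), 12.067724227905273) ((440.81085205078125, 290.52032470703125), 38.81004333496094) 0.032132231646133505
tin 2778 [0.457  0.1236 0.0208] ((456.449462890625, 123.16804504394531), (59.64791488647461, 58.84454345703125), 10.883110046386719) ((456.65960693359375, 122.8590087890625), 30.198463439941406) 0.020786696645460855
jar 354 [0.5473 0.1159 0.0657] ((547.2581787109375, 114.9317626953125), (7.517600059509277, 39.39453125), 11.576497077941895) ((550.7952880859375, 115.65631103515625), 19.697921752929688) 0.06614589477080424
cap none
[0.37265108 0.22209609 0.40501887] [-3.14087411e+00 -5.10020013e-04  1.88826352e-01]
```

View pics/w2.png

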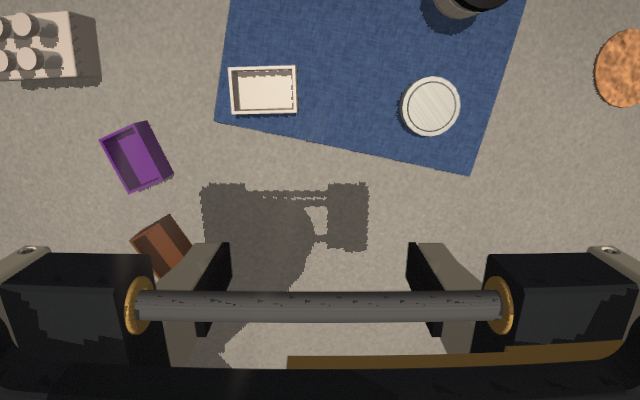

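The wrist view shows the white trough at (263,90) and the tin at (431,106). Heights are correct and the poses agree with the top view to about 2 mm. Next I'll grasp the trough over its ends.

```bash
python3 -m handwheel '[[2.3,2.3,-2,0.016],[2.3,2.3,-4,0],[2.2,2.2,-4,0],[0,0,-4,0],[0,0,0,0],[0,0,0,0],[0,0,0,0]]' 0 8
```

```text
t: 4.55
eef_pos: [0.4409, 0.2898, 0.2689]
ee_rot: [-3.14, -0.003, 0.204]
force: [-0.5, -0.8, 0.0]
width: 0.0876
```

```bash
python3 -m handwheel '[[0,0,-3,0],[0,0,-3,0],[0,0,-2,0],[0,0,0,0],[0,0,0,0]]' 0 8; python3 -m handwheel '[[0,0,0,0],[0,0,0,0],[0,0,0,0],[0,0,0,0],[0,0,0,0],[0,0,0,0]]' 1 8
```

```text
t: 5.05
eef_pos: [0.4409, 0.2903, 0.1885]
ee_rot: [-3.14, -0.002, 0.205]
force: [0.0, 0.1, 0.0]
width: 0.0877
t: 5.65
eef_pos: [0.4406, 0.2901, 0.1871]
ee_rot: [-3.141, -0.001, 0.204]
force: [-1.7, -0.8, 7.2]
width: 0.0639
```

Gripped at 63.9 mm. Lifting and carrying the trough to above the deck.

```bash
python3 -m handwheel '[[0,0,4,0],[0,0,4.5,0],[0.5,-4,2,-0.03],[0.5,-4.7,0,-0.03],[0.5,-4.7,0,-0.03],[0.5,-4.7,0,-0.03],[0.5,-4.7,0,-0.03],[0.5,-4.7,0,-0.03],[0.5,-4.7,0,-0.03],[0.5,-4.7,0,-0.03],[0.5,-4.7,0,-0.03],[0.5,-4.7,0,-0.03],[0.9,-4.1,0,-0.022],[0,0,-2,0],[0,0,0,0],[0,0,0,0],[0,0,0,0]]'
python3 - <<'E'
from h import *
f=snap('wrist','w3')
E
```

```text
t: 7.35
eef_pos: [0.4997, -0.2135, 0.2721]
ee_rot: [3.141, -0.001, -0.116]
force: [-0.8, 0.7, -0.6]
width: 0.0638
```

View pics/w3.png

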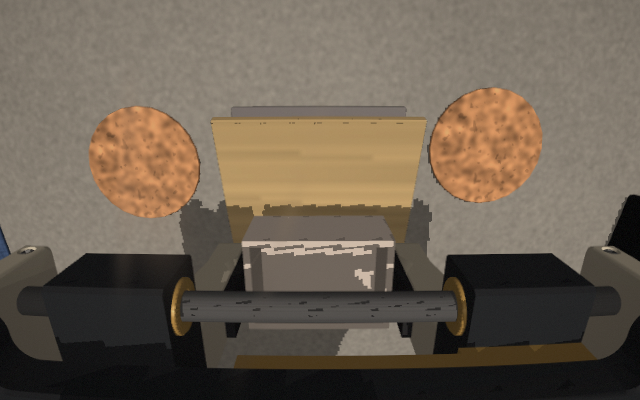

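The trough is held level and square to the deck at (318,280), mid-width over it. Reducing the grip to 3 N and lowering it.

```bash
python3 -m handwheel '[[0,0,-2,0],[0,0,-2,0],[0,0,-0.4,0],[0,0,0,0],[0,0,0,0]]' 1 3;  python3 -m handwheel '[[0,0,-0.2,0],[0,0,-0.2,0],[0,0,0,0]]'; python3 -m handwheel '[[0,0,-0.2,0],[0,0,-0.1,0],[0,0,0,0]]'
```

```text
t: 7.9
eef_pos: [0.5, -0.2139, 0.2285]
ee_rot: [3.141, -0.001, -0.117]
force: [-0.5, 0.1, -0.8]
width: 0.0638
t: 8.2
eef_pos: [0.4995, -0.2142, 0.2237]
ee_rot: [-3.142, -0.001, -0.118]
force: [-0.3, 1.3, 0.3]
width: 0.0638
t: 8.5
eef_pos: [0.4993, -0.2142, 0.2202]
ee_rot: [3.142, 0.001, -0.118]
force: [-1.0, 0.3, 0.9]
width: 0.064
```

```bash
python3 -m handwheel '[[0,0,-0.1,0],[0,0,-0.1,0],[0,0,0,0]]'; python3 -m handwheel '[[0,0,-0.1,0],[0,0,0,0]]'
python3 - <<'E'
from h import *
f=snap('scene','s4');snap('wrist','w4')
c=f['image'][140:220,240:320];cv2.imwrite('pics/s4c.png',cv2.resize(cv2.cvtColor(c,cv2.COLOR_RGB2BGR),None,fx=7,fy=7,interpolation=cv2.INTER_CUBIC))
E
```

```text
t: 8.8
eef_pos: [0.4994, -0.2142, 0.2182]
ee_rot: [3.142, 0.0, -0.118]
force: [-1.1, 0.1, 0.9]
width: 0.0639
t: 9.0
eef_pos: [0.4995, -0.2142, 0.2173]
ee_rot: [3.142, 0.0, -0.118]
force: [-1.4, 1.2, 0.5]
width: 0.0641
```

View pics/s4c.png

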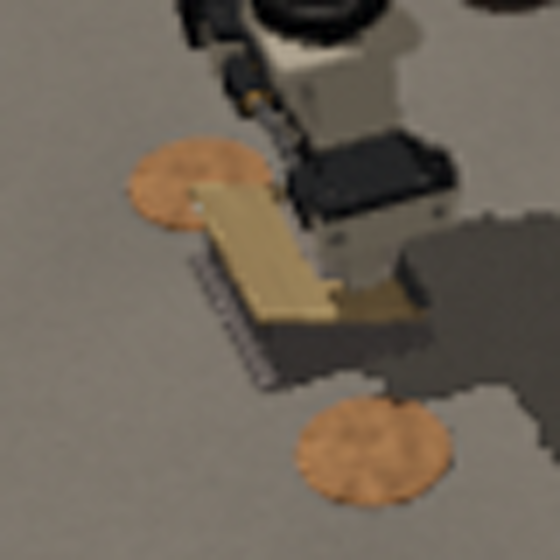

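View pics/w4.png

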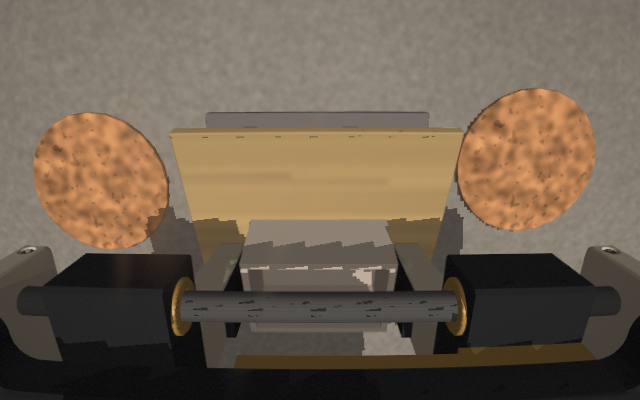

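```bash
python3 -m handwheel '[[0,0,0,0],[0,0,0,0],[0,0,0,0],[0,0,0,0]]' 0.15; python3 -m handwheel '[[0,0,1,0],[0,0,3,0],[0,0,4,0],[0,0,4,0],[-3,0.4,4,0],[-4,0.4,0,0],[0,0,0,0],[0,0,0,0]]' 0
cat > deck.py <<'E'
from h import *
import sys
f=snap('wrist',sys.argv[1]);W=cloud(f);P=W.reshape(-1,3);P=P[np.isfinite(P[:,2])]
O=np.array([.501,-.214,.0337]);y=-.118;a=np.radians(18)
ex=np.array([np.cos(a)*np.cos(y),np.cos(a)*np.sin(y),np.sin(a)]);ey=np.array([-np.sin(y),np.cos(y),0]);ez=np.cross(ex,ey)
D=(P-O)@np.c_[ex,ey,ez]*1000
m=(abs(D[:,0])<50)&(abs(D[:,1])<58)&(D[:,2]>24)&(D[:,2]<40);q=D[m]
print('rim pts',len(q),'range',np.percentile(q,[1,50,99],axis=0).round(1).tolist());print(cv2.minAreaRect(q[:,:2].astype(np.float32)))
A=np.c_[q[:,:2],np.ones(len(q))];print('rim tilt',np.linalg.lstsq(A,q[:,2],rcond=None)[0])
d=(abs(D[:,0])<65)&(abs(D[:,1])<55)&(abs(D[:,2])<4);print('deck z',np.median(D[d][:,2]),d.sum(), 'bottom inside',np.median(D[(abs(D[:,0])<12)&(abs(D[:,1])<20)][:,2]))
c=(D[:,0]<-14)&(D[:,0]>-36)&(abs(D[:,1])<58)&(D[:,2]>5.5)&(D[:,2]<11);q=D[c];print('cleat x',np.percentile(q[:,0],[2,50,98]) if len(q) else 0,len(q))
for b in range(-60,61,15):
    s=D[(abs(D[:,1])>36)&(abs(D[:,1])<57)]
E
python3 deck.py w5
```

```text
t: 9.5
eef_pos: [0.4995, -0.2142, 0.2174]
ee_rot: [3.142, -0.0, -0.118]
force: [-0.2, 0.4, 0.5]
width: 0.0748
t: 10.3
eef_pos: [0.4287, -0.2062, 0.3786]
ee_rot: [-3.141, -0.002, -0.118]
force: [-0.1, 0.2, 0.4]
width: 0.0874
rim pts 1361 range [[-20.8, -32.6, 24.2], [1.9, -0.6, 29.7], [23.6, 31.3, 31.5]]
((1.2645511627197266, -0.540191650390625), (64.574462890625, 45.29481506347656), 89.82794952392578)
rim tilt [ 4.21752570e-03 -5.25952894e-04  2.89732694e+01]
deck z 0.3625155124850107 11291 bottom inside 3.2292036121286216
cleat x [-31.32247994 -25.81768604 -17.11321625] 568
```

View pics/w5.png

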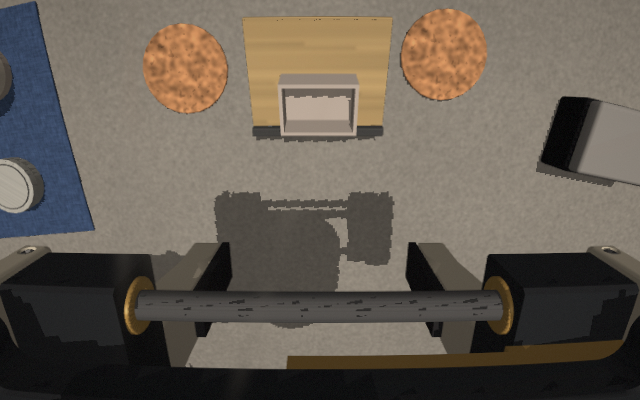

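The trough sits flat on the deck (rim tilt about 0, open side up), 0.5 mm off middle and about 0–1 mm from the cleat. I'll nudge it down the slope with closed fingers to be sure it touches.

```bash
python3 -m handwheel '[[3.7,-0.4,-2,0],[3.6,-0.4,-3,0],[3.6,-0.4,-3,0],[0,0,-3,0],[0,0,-2,0],[0,0,-1.4,0],[0,0,0,0],[0,0,0,0]]' 1 10; python3 -m handwheel '[[-0.3,0.04,-0.2,0],[-0.3,0.04,-0.2,0],[0,0,0,0]]'
```

```text
t: 11.15
eef_pos: [0.5392, -0.2183, 0.2328]
ee_rot: [3.141, 0.001, -0.118]
force: [-0.5, -0.2, 0.1]
width: 0.0292
t: 11.45
eef_pos: [0.5321, -0.2173, 0.2297]
ee_rot: [-3.141, -0.001, -0.118]
force: [-0.7, -0.2, -0.4]
width: 0.0054
```

```bash
python3 -m handwheel '[[-0.1,0.01,-0.03,0],[-0.1,0.01,-0.03,0],[0,0,0,0]]'; python3 -m handwheel '[[-0.1,0.01,-0.03,0],[0,0,0,0]]';python3 -m handwheel '[[-0.1,0.01,-0.03,0],[0,0,0,0]]';python3 -m handwheel '[[-0.1,0.01,-0.03,0],[0,0,0,0]]'
```

```text
t: 11.75
eef_pos: [0.5305, -0.2172, 0.2289]
ee_rot: [-3.142, -0.0, -0.118]
force: [1.1, -0.1, -0.7]
width: 0.0005
t: 11.95
eef_pos: [0.5295, -0.2171, 0.2283]
ee_rot: [-3.142, 0.0, -0.118]
force: [0.3, -0.2, -0.3]
width: 0.0006
t: 12.15
eef_pos: [0.5284, -0.217, 0.228]
ee_rot: [-3.142, 0.0, -0.118]
force: [0.0, -0.8, 0.3]
width: 0.0003
t: 12.35
eef_pos: [0.5274, -0.2169, 0.2277]
ee_rot: [-3.142, 0.0, -0.118]
force: [-0.7, -0.6, 0.2]
width: 0.0005
```

```bash
for i in 1 2; do :; done; python3 -m handwheel '[[-0.1,0.01,0,0],[0,0,0,0]]';python3 -m handwheel '[[-0.1,0.01,0,0],[0,0,0,0]]';python3 -m handwheel '[[-0.1,0.01,0,0],[0,0,0,0]]'
```

```text
t: 12.55
eef_pos: [0.5264, -0.2168, 0.2278]
ee_rot: [-3.142, 0.0, -0.118]
force: [0.9, 0.6, 0.5]
width: 0.0006
t: 12.75
eef_pos: [0.5256, -0.2167, 0.2278]
ee_rot: [-3.142, -0.0, -0.118]
force: [0.2, -0.3, -1.2]
width: 0.0006
t: 12.95
eef_pos: [0.525, -0.2166, 0.2281]
ee_rot: [3.141, -0.001, -0.117]
force: [1.2, -0.1, 0.4]
width: 0.0004
```

```bash
python3 -m handwheel '[[-0.1,0.01,0,0],[0,0,0,0]]';python3 -m handwheel '[[-0.1,0.01,0,0],[0,0,0,0]]'
```

```text
t: 13.15
eef_pos: [0.5245, -0.2165, 0.2285]
ee_rot: [3.141, -0.003, -0.117]
force: [4.9, -0.1, 1.8]
width: 0.0006
t: 13.35
eef_pos: [0.524, -0.2165, 0.2288]
ee_rot: [3.141, -0.004, -0.117]
force: [5.2, -0.8, 3.6]
width: 0.0004
```

```bash
python3 -c "
from h import *
f=snap('wrist','w6')"
```

```text
(no output)
```

View pics/w6.png

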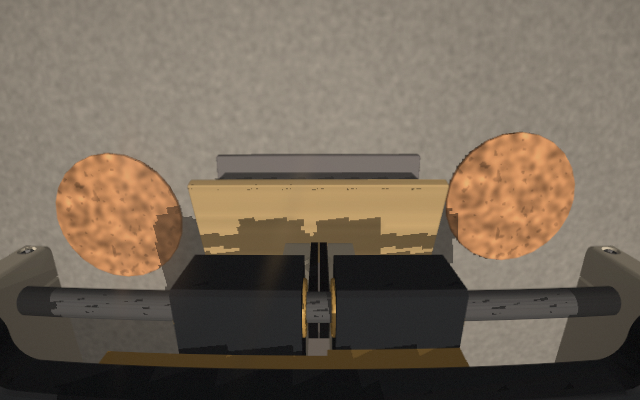

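A 5 N reaction says the trough is against the cleat. Backing off and checking.

```bash
python3 -m handwheel '[[0.5,0,0.2,0],[0.7,0,1,0],[0,0,4,0],[0,0,4.5,0],[-3,0.4,3,0],[-4,0.4,2,0],[-4,0.4,0,0],[0,0,0,0],[0,0,0,0]]' 0; python3 deck.py w7
```

```text
t: 14.3
eef_pos: [0.4236, -0.2044, 0.3757]
ee_rot: [-3.141, -0.001, -0.118]
force: [0.2, -0.2, 0.2]
width: 0.0669
rim pts 1398 range [[-23.9, -32.6, 24.2], [3.1, -0.2, 29.7], [20.4, 31.3, 31.6]]
((-1.8833789825439453, -0.7092018127441406), (45.05630874633789, 64.57662200927734), 0.2894490957260132)
rim tilt [3.41917482e-03 3.10381841e-03 2.90546869e+01]
deck z 0.33643637475119964 12063 bottom inside 3.2040481055027734
cleat x [-32.02765687 -26.20816617 -21.06507184] 597
```

The trough moved 3 mm and now sits against the cleat, square to 0.3° and 0.7 mm off middle. Next are the bottle and jar, starting with a wrist look.

```bash
python3 -m handwheel '[[0.3,4.5,2,0.06],[0.3,4.5,1,0.058],[0.3,4.5,0,0],[0.3,4.5,0,0],[0.3,4.5,0,0],[0.3,4.5,0,0],[0.3,4.5,0,0],[0.3,4.5,0,0],[0.3,4.4,0,0],[0,0,0,0],[0,0,0,0],[0,0,0,0]]'
cat > mat.py <<'E'
from h import *
import sys
f=snap('wrist',sys.argv[1]);W=cloud(f)
P=W.reshape(-1,3)
def rep(n,x,y,rad,zlo,zhi):
    m=(np.hypot(P[:,0]-x,P[:,1]-y)<rad)&(P[:,2]>zlo)&(P[:,2]<zhi);q=(P[m][:,:2]*1000).astype(np.float32)
    if len(q)<10: return print(n,'none')
    (cx,cy),r=cv2.minEnclosingCircle(q);(a,b),s,an=cv2.minAreaRect(q)
    print(n,len(q),'mean',P[m].mean(0).round(4),'circ',round(cx,1),round(cy,1),round(r,1),'rect',round(a,1),round(b,1),np.round(s,1),'z',np.median(P[m][:,2]).round(4))
rep('tin',.454,.121,.05,.016,.028);rep('jar',.571,.119,.05,.06,.075);rep('cap',.588,.279,.04,.09,.11)
s=arm.get_state();print(s['eef_pos'],s['ee_rot'])
E
python3 mat.py w8
```

```text
t: 15.55
eef_pos: [0.4518, 0.1995, 0.4042]
ee_rot: [3.14, 0.001, 0.0]
force: [-0.3, -0.6, -0.1]
width: 0.0878
tin 2429 mean [0.4577 0.1233 0.0206] circ 457.1 122.7 29.9 rect 456.8 122.8 [58.2 58.6] z 0.0206
jar 4427 mean [0.5741 0.1207 0.0663] circ 574.1 120.1 31.3 rect 573.6 120.1 [61.4 60.7] z 0.0664
cap 1243 mean [0.5869 0.2784 0.0978] circ 590.3 279.2 16.2 rect 586.1 279.5 [31.8 23.1] z 0.0981
[0.45174896 0.19906861 0.40444176] [ 3.14075905e+00  8.19465479e-04 -5.72048972e-04]
```

View pics/w8.png

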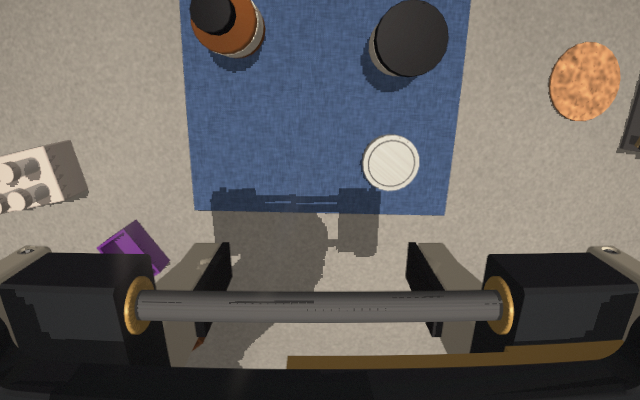

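The bottle cap is at (213,12), jar at (409,40) and tin at (390,162). The bottle measures (590, 279), the jar (574, 120) and the tin (457, 123), with heights correct. Moving above the bottle with the jaws turned along x.

```bash
python3 -m handwheel '[[1.4,0.8,0,-0.14],[1.4,0.8,0,-0.14],[1.4,0.8,0,-0.14],[1.4,0.8,0,-0.14],[1.4,0.8,0,-0.14],[1.4,0.8,0,-0.14],[1.4,0.8,0,-0.14],[1.4,0.8,-1.4,-0.14],[1.4,0.8,-3,-0.14],[1.2,0.8,-4,-0.14],[0,0,0,-0.14],[0,0,0,-0.03],[0,0,0,0],[0,0,0,0],[0,0,0,0]]'; python3 -c "
from h import *
s=arm.get_state();print(s['eef_pos'],s['ee_rot'],s['q'].round(2))"
```

```text
t: 17.1
eef_pos: [0.5896, 0.2794, 0.3221]
ee_rot: [-3.14, 0.001, -1.568]
force: [0.8, 0.1, 0.3]
width: 0.0876
[0.58961312 0.27936837 0.32210639] [-3.13998645e+00  1.35727773e-03 -1.56802167e+00] [ 0.74  0.38 -0.15  0.   -1.04 -0.74]
```

```bash
python3 -m handwheel '[[0,0,-3,0],[0,0,-3,0],[0,0,-2.5,0],[0,0,-2,0],[0,0,0,0],[0,0,0,0]]' 0 15; python3 -m handwheel '[[0,0,0,0],[0,0,0,0],[0,0,0,0],[0,0,0,0],[0,0,0,0],[0,0,0,0],[0,0,0,0]]' 1 20
```

```text
t: 17.7
eef_pos: [0.5898, 0.2798, 0.2166]
ee_rot: [-3.141, 0.0, -1.569]
force: [0.4, 0.2, 0.5]
width: 0.0878
t: 18.4
eef_pos: [0.5896, 0.2797, 0.2162]
ee_rot: [-3.141, 0.0, -1.57]
force: [-2.1, -0.9, 4.1]
width: 0.0559
```

```bash
python3 -m handwheel '[[0,0,3,0],[0,0,4,0],[0,0,3,0],[-0.5,-4,0,0],[-0.5,-4.2,0,0],[-0.5,-4.2,0,0],[-0.5,-4.2,0,0],[-0.5,-4.2,0,0],[-0.5,-4.2,0,0],[-0.5,-4.2,0,0],[-0.5,-4.2,0,0],[-0.6,-3.5,0,0],[0,0,-3,0],[0,0,-3,0],[0,0,0,0],[0,0,0,0],[0,0,0,0]]'
python3 -c "
from h import *
f=snap('top','t9');s=arm.get_state();print(s['eef_pos'],s['ee_rot'])
c=f['image'][130:250,300:460];cv2.imwrite('pics/t9c.png',cv2.resize(cv2.cvtColor(c,cv2.COLOR_RGB2BGR),None,fx=5,fy=5))
snap('wrist','w9')"
```

```text
t: 20.1
eef_pos: [0.5443, -0.0891, 0.2571]
ee_rot: [-3.14, -0.0, -1.569]
force: [-0.1, -0.3, -2.6]
width: 0.0556
[ 0.54430836 -0.08902282  0.25724813] [-3.13932586e+00  1.13687216e-04 -1.56893432e+00]
```

View pics/w9.png

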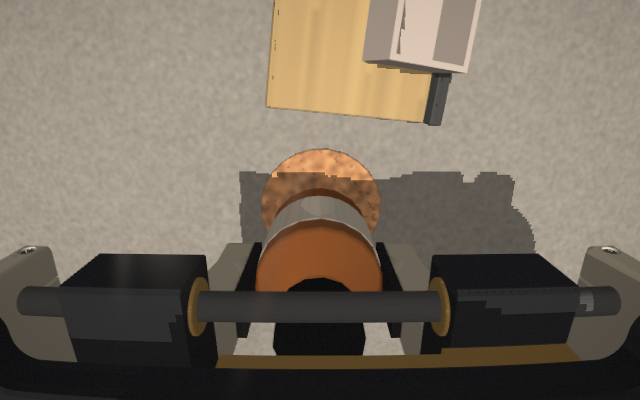

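The bottle hangs upright between the jaws at (320,240), centred in column over the coaster. Lowering it.

```bash
python3 -m handwheel '[[0,-0.1,-2,0],[0,0,-1.4,0],[0,0,-0.4,0],[0,0,0,0],[0,0,0,0]]'; python3 -m handwheel '[[0,0,-0.1,0],[0,0,0,0],[0,0,0,0]]'
```

```text
t: 20.7
eef_pos: [0.5441, -0.0902, 0.2187]
ee_rot: [-3.14, 0.0, -1.569]
force: [0.4, 0.2, -0.9]
width: 0.0559
t: 21.0
eef_pos: [0.5437, -0.0904, 0.2172]
ee_rot: [-3.141, 0.0, -1.57]
force: [0.3, 1.1, 0.4]
width: 0.0563
```

```bash
python3 -m handwheel '[[0,0,-0.1,0],[0,0,0,0],[0,0,0,0]]'; python3 -m handwheel '[[0,0,0,0],[0,0,0,0],[0,0,0,0],[0,0,0,0],[0,0,0,0]]' 0; python3 -m handwheel '[[0,0,3,0],[0,0,4,0],[0,0,4,0],[0,2,4,0],[0,4,3,0],[0,4,0,0],[0,0,0,0],[0,0,0,0]]'
cat > chk.py <<'E'
from h import *
import sys
f=snap('wrist',sys.argv[1]);P=cloud(f).reshape(-1,3)
def rep(n,x,y,rad,zlo,zhi):
    m=(np.hypot(P[:,0]-x,P[:,1]-y)<rad)&(P[:,2]>zlo)&(P[:,2]<zhi);q=(P[m][:,:2]*1000).astype(np.float32)
    if len(q)<10: return print(n,'none')
    (cx,cy),r=cv2.minEnclosingCircle(q)
    print(n,len(q),'circ',round(cx,1),round(cy,1),round(r,1),'z',np.median(P[m][:,2]).round(4))
rep('cap',.544,-.09,.03,.09,.11);rep('coasterL',.544,-.09,.046,.002,.006)
rep('lid',.528,-.339,.04,.06,.073);rep('tintop',.528,-.339,.04,.078,.1);rep('coasterR',.528,-.339,.046,.002,.006)
s=arm.get_state();print(s['eef_pos'],s['ee_rot'])
E
python3 chk.py w10
```

```text
t: 21.3
eef_pos: [0.5437, -0.0903, 0.2171]
ee_rot: [-3.141, -0.0, -1.569]
force: [-4.4, 1.8, 10.6]
width: 0.0558
t: 21.8
eef_pos: [0.5436, -0.0904, 0.2157]
ee_rot: [3.141, -0.0, -1.57]
force: [0.5, -0.2, 0.3]
width: 0.0865
t: 22.6
eef_pos: [0.5434, 0.0104, 0.3957]
ee_rot: [3.141, 0.0, -1.568]
force: [-0.3, -0.2, 0.4]
width: 0.0879
cap 1490 circ 544.4 -90.3 16.0 z 0.0993
coasterL 1968 circ 544.1 -91.3 43.3 z 0.0034
lid none
tintop none
coasterR none
[0.54334977 0.00965643 0.39544959] [ 3.14090134e+00 -2.33690830e-04 -1.56892348e+00]
```

View pics/w10.png

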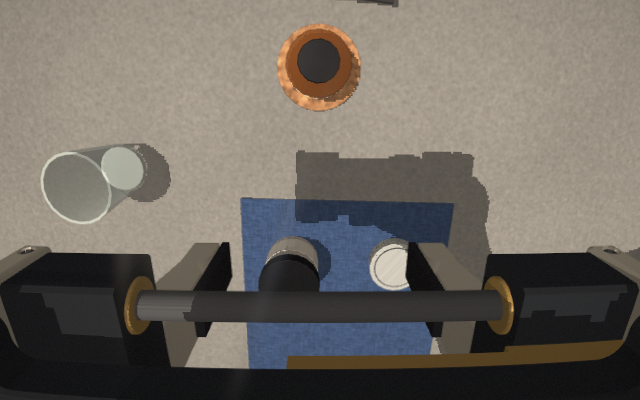

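The bottle stands upright on the left coaster at (319,62), about 1 mm off its centre. Next is the jar.

```bash
python3 -m handwheel '[[1,4,-2,0],[1,4,-3,0],[1.1,3,-3,0],[0,0,-2,0],[0,0,0,0],[0,0,0,0],[0,0,0,0]]'
```

```text
t: 23.35
eef_pos: [0.5748, 0.1179, 0.2977]
ee_rot: [-3.14, 0.0, -1.571]
force: [0.2, -0.5, 0.0]
width: 0.0878
```

```bash
python3 -m handwheel '[[-0.1,0.15,-2,0],[0,0,-2.5,0],[0,0,-2,0],[0,0,-1.3,0],[0,0,0,0],[0,0,0,0]]'; python3 -m handwheel '[[0,0,0,0],[0,0,0,0],[0,0,0,0],[0,0,0,0],[0,0,0,0],[0,0,0,0],[0,0,0,0]]' 1 20
```

```text
t: 23.95
eef_pos: [0.5738, 0.1202, 0.2194]
ee_rot: [-3.14, 0.0, -1.57]
force: [-0.0, -0.7, -0.2]
width: 0.0876
t: 24.65
eef_pos: [0.5735, 0.1204, 0.2188]
ee_rot: [-3.141, 0.0, -1.57]
force: [-2.0, 0.6, 6.8]
width: 0.0619
```

```bash
python3 -m handwheel '[[0,0,3,0],[0,0,4.5,0],[0,0,4.5,0],[0,0,3,0],[-0.4,-4.4,0,0],[-0.4,-4.6,0,0],[-0.4,-4.6,0,0],[-0.4,-4.6,0,0],[-0.5,-4.6,0,0],[-0.5,-4.6,0,0],[-0.5,-4.6,0,0],[-0.5,-4.6,0,0],[-0.5,-4.6,0,0],[-0.5,-4.7,0,0],[0,0,-4,0],[0,0,-4,0],[0,0,-3,0],[0,0,0,0],[0,0,0,0],[0,0,0,0]]'
python3 -c "
from h import *
s=arm.get_state();print(s['eef_pos'],s['ee_rot'])
snap('wrist','w11')"
```

```text
t: 26.65
eef_pos: [0.5283, -0.3389, 0.2603]
ee_rot: [-3.139, -0.001, -1.569]
force: [0.4, 0.1, -0.8]
width: 0.0609
[ 0.52828799 -0.33886915  0.26030531] [-3.13908645e+00 -1.21884870e-03 -1.56912725e+00]
```

View pics/w11.png

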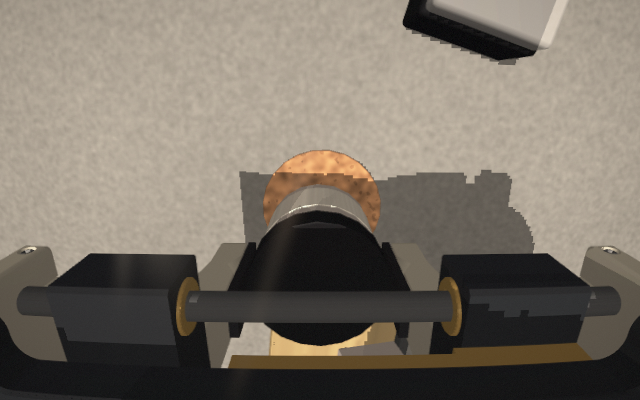

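The jar is level and centred over the right coaster, at columns 318–322. Lowering it by 4.1 cm.

```bash
python3 -m handwheel '[[0,0,-2,0],[0,0,-1.4,0],[0,0,-0.5,0],[0,0,0,0],[0,0,0,0]]'; python3 -m handwheel '[[0,0,-0.1,0],[0,0,0,0],[0,0,0,0]]'; python3 -m handwheel '[[0,0,-0.1,0],[0,0,0,0],[0,0,0,0]]'
```

```text
t: 27.2
eef_pos: [0.5276, -0.3387, 0.2199]
ee_rot: [-3.141, -0.0, -1.57]
force: [0.4, -0.4, -2.0]
width: 0.0615
t: 27.5
eef_pos: [0.5277, -0.3388, 0.2193]
ee_rot: [-3.141, -0.001, -1.569]
force: [-1.6, 1.1, 5.8]
width: 0.0612
t: 27.8
eef_pos: [0.5276, -0.3388, 0.2193]
ee_rot: [-3.14, -0.001, -1.569]
force: [-3.1, 3.7, 13.8]
width: 0.0616
```

```bash
python3 -m handwheel '[[0,0,0.1,0],[0,0,0,0],[0,0,0,0],[0,0,0,0],[0,0,0,0],[0,0,0,0]]' 0; python3 -m handwheel '[[0,0,3,0],[0,0,4,0],[0,0,4,0],[0,2,4,0],[0,4,3,0],[0,4,0,0],[0,0,0,0],[0,0,0,0]]'; python3 chk.py w12
```

```text
t: 28.4
eef_pos: [0.5273, -0.3387, 0.2181]
ee_rot: [3.141, 0.0, -1.57]
force: [-0.4, -0.0, -0.3]
width: 0.0874
t: 29.2
eef_pos: [0.5274, -0.2378, 0.3987]
ee_rot: [-3.141, -0.0, -1.568]
force: [-0.1, -0.1, 0.8]
width: 0.0878
cap 799 circ 544.7 -91.0 16.4 z 0.099
coasterL 1065 circ 544.6 -90.6 41.9 z 0.0032
lid 4483 circ 528.7 -339.2 31.2 z 0.0673
tintop none
coasterR 1088 circ 527.8 -339.0 42.2 z 0.0033
[ 0.52735331 -0.23856941  0.39831506] [ 3.14148414e+00 -9.49875826e-05 -1.56891988e+00]
```

View pics/w12.png

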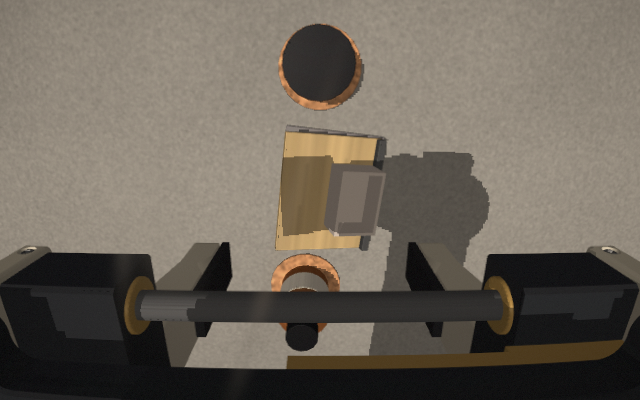

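The jar stands at (319,62) within 1 mm of the coaster's centre, and the trough is still on the deck. Next is the tin.

```bash
python3 -m handwheel '[[-0.9,4.5,0,0],[-0.9,4.5,0,0],[-0.9,4.5,0,0],[-0.9,4.5,0,0],[-0.9,4.5,0,0],[-0.9,4.5,0,0],[-0.9,4.5,-1,0],[-0.7,4.6,-2,0],[0,0,-4,0],[0,0,-4,0],[0,0,-3,0],[0,0,0,0],[0,0,0,0],[0,0,0,0]]'; python3 -c "
from h import *
s=arm.get_state();print(s['eef_pos'],s['ee_rot'])"
```

```text
t: 30.65
eef_pos: [0.4585, 0.1218, 0.2601]
ee_rot: [-3.14, 0.001, -1.57]
force: [-0.2, 0.0, 0.5]
width: 0.0875
[0.4584563  0.12179108 0.2600766 ] [-3.13968577e+00  9.17861809e-04 -1.57028134e+00]
```

```bash
python3 -m handwheel '[[-0.1,0.1,-2,0],[0,0,-2,0],[0,0,-2,0],[0,0,-1.5,0],[0,0,0,0],[0,0,0,0]]'; python3 -m handwheel '[[0,0,0,0],[0,0,0,0],[0,0,0,0],[0,0,0,0],[0,0,0,0],[0,0,0,0],[0,0,0,0]]' 1 12
```

```text
t: 31.25
eef_pos: [0.4572, 0.123, 0.1849]
ee_rot: [-3.14, 0.001, -1.57]
force: [0.3, 1.1, 0.3]
width: 0.0877
t: 31.95
eef_pos: [0.4566, 0.1229, 0.184]
ee_rot: [-3.141, 0.0, -1.57]
force: [-0.6, -0.0, 6.0]
width: 0.0591
```

```bash
python3 -m handwheel '[[0,0,2,0],[0,0,4,0],[0,0,4,0],[0,0,4,0],[0.7,-4.6,1,0],[0.7,-4.6,0,0],[0.7,-4.6,0,0],[0.7,-4.6,0,0],[0.7,-4.6,0,0],[0.7,-4.6,0,0],[0.7,-4.6,0,0],[0.7,-4.6,0,0],[0.7,-4.6,0,0],[0.8,-4.8,0,0],[0,0,-3,0],[0,0,-2,0],[0,0,-1,0],[0,0,0,0],[0,0,0,0],[0,0,0,0]]'
python3 -c "
from h import *
s=arm.get_state();print(s['eef_pos'],s['ee_rot'])
snap('wrist','w13')"
```

```text
t: 33.95
eef_pos: [0.5281, -0.3391, 0.2751]
ee_rot: [-3.14, -0.001, -1.569]
force: [0.4, 0.1, -0.9]
width: 0.0597
[ 0.52809987 -0.33906363  0.27505635] [-3.13952759e+00 -8.97136540e-04 -1.56880617e+00]
```

View pics/w13.png

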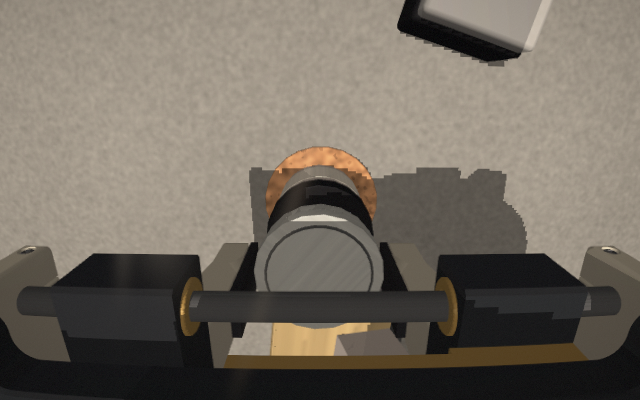

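The tin is held flat and the right way up at (320,265), directly over the lid. Lowering from 0.275 to about 0.250.

```bash
python3 -m handwheel '[[0,0,-1,0],[0,0,-1,0],[0,0,-0.3,0],[0,0,0,0],[0,0,0,0]]'; python3 -m handwheel '[[0,0,-0.1,0],[0,0,0,0],[0,0,0,0]]'; python3 -m handwheel '[[0,0,-0.1,0],[0,0,0,0],[0,0,0,0]]'
```

```text
t: 34.5
eef_pos: [0.5275, -0.3393, 0.2505]
ee_rot: [3.141, 0.0, -1.57]
force: [-0.7, -0.7, 0.1]
width: 0.0593
t: 34.8
eef_pos: [0.5275, -0.3393, 0.2497]
ee_rot: [-3.141, -0.0, -1.57]
force: [-0.2, 0.1, -0.4]
width: 0.0597
t: 35.1
eef_pos: [0.5275, -0.3393, 0.249]
ee_rot: [-3.141, -0.0, -1.57]
force: [-0.6, 0.3, 3.1]
width: 0.0594
```

Contact. Releasing it and lifting clear.

```bash
python3 -m handwheel '[[0,0,0,0],[0,0,0,0],[0,0,0,0],[0,0,0,0],[0,0,0,0]]' 0; python3 -m handwheel '[[0,0,2,0],[0,0,4,0],[0,0,4,0],[0,2,4,0],[0,4,2,0],[0,4,0,0],[0,0,0,0],[0,0,0,0]]'; python3 chk.py w14;python3 deck.py w14b
python3 -m handwheel '[[-4,4,0,0],[-4,4,0,0],[-4,4,0,0],[-4,4,0,0],[-4,4,0,0],[0,4,0,0],[0,4,0,0],[0,4,0,0],[0,4,0,0],[0,4,0,0],[0,4,0,0],[0,0,0,0]]'
python3 - <<'E'
from h import *
f=snap('top','t15');P=cloud(f).reshape(-1,3)
for n,x,y,rad,zlo,zhi in(('beaker',.762,.012,.06,.06,.1),('tip',.428,-.494,.08,.045,.07),('rack',.442,.517,.07,.06,.1),('cap',.544,-.09,.03,.09,.11),('tintop',.528,-.339,.045,.078,.1)):
    m=(np.hypot(P[:,0]-x,P[:,1]-y)<rad)&(P[:,2]>zlo)&(P[:,2]<zhi);print(n,m.sum(),P[m].mean(0).round(4),np.ptp(P[m],axis=0).round(3) if m.any() else '')
c=f['image'][100:250,300:500];cv2.imwrite('pics/t15c.png',cv2.resize(cv2.cvtColor(c,cv2.COLOR_RGB2BGR),None,fx=4,fy=4))
E
```

```text
t: 35.6
eef_pos: [0.5274, -0.3393, 0.2485]
ee_rot: [3.141, 0.0, -1.57]
force: [0.6, 0.3, -0.9]
width: 0.0873
t: 36.4
eef_pos: [0.5275, -0.2384, 0.409]
ee_rot: [-3.141, -0.0, -1.568]
force: [0.2, -0.4, -0.9]
width: 0.0874
cap 586 circ 544.8 -90.7 16.0 z 0.0991
coasterL 1066 circ 544.4 -90.3 42.0 z 0.0032
lid 43 circ 532.5 -322.9 26.0 z 0.0671
tintop 4405 circ 528.5 -339.6 30.2 z 0.0858
coasterR 893 circ 527.8 -338.6 42.1 z 0.0034
[ 0.52748054 -0.23916249  0.40867744] [-3.14149783e+00 -1.45812442e-04 -1.56889275e+00]
rim pts 1010 range [[-24.1, -33.0, 24.1], [-1.7, -1.8, 29.4], [20.2, 31.0, 31.3]]
((-2.0712127685546875, -0.8288955688476562), (45.295162200927734, 65.22284698486328), 0.10791026055812836)
rim tilt [ 8.20744186e-04 -4.12353041e-03  2.86674238e+01]
deck z 0.13488135537767154 6874 bottom inside 3.0717448454313483
cleat x [-31.73594891 -25.34544599 -17.95009842] 448
t: 37.7
eef_pos: [0.3515, 0.1808, 0.4084]
ee_rot: [-3.141, -0.001, -1.568]
force: [-0.7, -1.0, -0.7]
width: 0.0877
beaker 178 [0.7625 0.0118 0.0764] [0.067 0.064 0.028]
tip 703 [ 0.4283 -0.4937  0.0568] [0.083 0.109 0.02 ]
rack 271 [0.4421 0.5169 0.0781] [0.053 0.077 0.027]
cap 93 [ 0.5412 -0.0911  0.0988] [0.03  0.03  0.012]
tintop 317 [ 0.5252 -0.3371  0.0856] [0.059 0.059 0.013]
```

View pics/t15c.png

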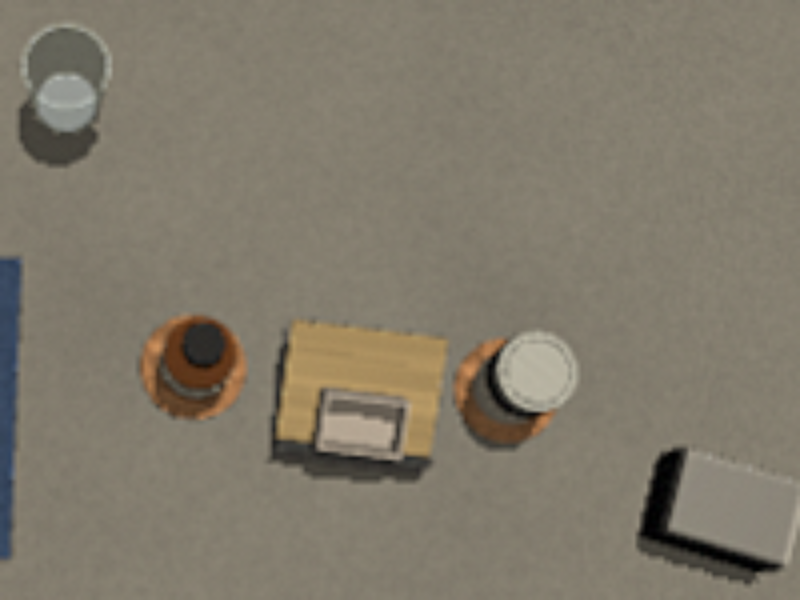

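View pics/w14.png

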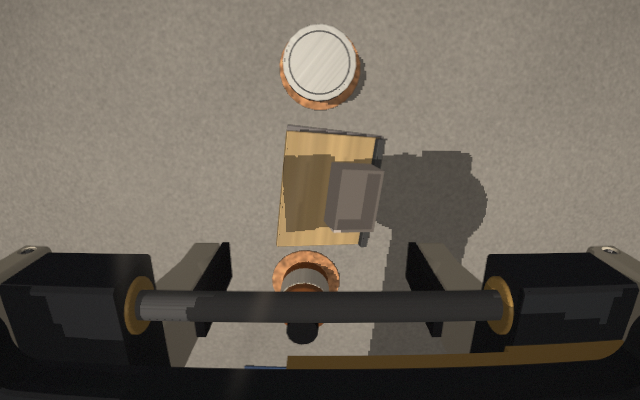

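Everything is in place: trough at crop (362,425) against the cleat, bottle (200,355) on the left coaster, and jar with the tin on top (535,370) on the right coaster. The bystanders haven't moved. Handing in.

```bash
python3 -c "
from station import arm
print(arm.job_done(), arm.get_state()['t'])"
```

```text
the job is handed in; nothing more can be done
the job is handed in; nothing more can be done
```

The bench is set out as asked, and I handed the job in after about 38 s of the 115 s allowed. I placed things in the order given: trough, bottle, jar, then tin.

- **Trough:** I lowered it onto the deck, then nudged it down the slope with closed fingers. It moved about 3 mm until a 5 N reaction showed it against the cleat. The last look had it open side up, flat, square to 0.1° and 0.8 mm off the middle.
- **Bottle:** it stands on the left coaster, within about 1 mm of the centre.
- **Jar:** it stands on the right coaster, within about 1 mm of the centre.
- **Tin:** it lies flat on the jar's lid, right way up, within about 1 mm of the lid's centre. Its top measured 86 mm high, as it should be.
- **Beaker, tip box and tube rack:** they measured the same as at the start, to within 0.5 mm.

Two readings disagreed slightly:
- The top and wrist cameras differ by 2–3 mm, about the stated calibration error. I used the wrist camera for both picking and placing.
- The trough came to rest about 2 mm lower down the slope than my first estimate of the deck origin. I put that down to the estimate, since the push force and the picture both show it touching the cleat.

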